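# Clamp a tube rack on the shaker

## Task

On the shaker, slide the green tube rack gently along its channel until it sits square and flush against the blue end stop, without pushing the stop out of its setting. Then push the clamp's red handle down over centre, without forcing it, until it is fully home on its own stop and the rubber pad holds the rack, and let go. Leave everything else undisturbed.

Things in the scene. Friction and masses are not known exactly. Their poses are not given: they have to be found in the camera images.
- shaker: white bench shaker, fixed, 300 x 265 mm; its aluminium platform's top is 70 mm above the bench. Origin under its centre, on the bench; x runs along the rack's channel to the end stop, y to the clamp's side. Channel centred on y = 0: two dark rails 70 mm apart, 12 mm high, from x = -110 to +90 mm, open at the -x end
- rack: the green tube rack: block 130 (x) x 66 (y) x 42 mm (z), orange caps 10 mm above it, a bare white strip on the clamp's side, 0.3 to 0.5 kg. It stands loose in the channel on the platform, 25 to 85 mm short of the stop. Origin under its centre, x axis to the stop. 1 to 6 N slide it, best by pushing the middle of its rear (-x) end face, above the rails
- rack_mid (a point): centre of the green rack's block, 21 mm above the platform; its x axis points to the stop: front end face 65 mm ahead of it, rear end face 65 mm behind it
- stop_face (a point): middle of the rubber face of the blue end stop (64 mm wide, 31 mm high), 16 mm above the platform; the face looks to -x of the shaker, axes as the shaker's. The stop is held in its slots by friction only, at another place each time: it slips when pushed with over 10 N and must not be shifted by more than 2 mm
- clamp_hinge (a point): hinge of the toggle clamp, 57 mm above the platform, at x = 35, y = 103 mm of the shaker, axes as the shaker's; it turns about x. The handle points to +y; the clamp's arm to -y, over the rack. The red grip, a round bar 18 mm thick, lies 46 to 119 mm out, on a stiff swivel 30 mm out: set each time up to 0.30 rad above or below the handle's line, not reported. Press about 85 mm out
- handle (a joint): angle of the clamp handle's steel bar, rad: 0 = open, raised 0.75 above level (starts at 0 to 0.12); grows as it is pushed down; dead centre 0.72; closed on its fixed stop at 0.85, 0.10 below level. Stiff: stays where it is left, does not snap shut. 85 mm out it takes some 6 N, rising to about 10 N before centre as the pad meets the rack, less past it. Over 25 N would bend it
- clamp_pad: round rubber pad, 18 mm across, on a sprung spindle at the end of the clamp's arm, 93 mm from the handle's hinge; origin at the middle of its lower face; it presses on the rack's white strip with about 15 to 20 N when the clamp is closed
- vial: small jar with a blue cap, 28 mm across, 50 mm tall, standing on the shaker's platform on the other side of the channel from the clamp; origin under its centre; to be left alone
- yellow_rack: yellow tube rack with white caps, 200 x 90 x 91 mm, right of the shaker; origin under its centre; to be left alone
- blue_rack: blue tube rack with red caps, 200 x 90 x 91 mm, left of the shaker; origin under its centre; to be left alone
- reagent_bottle: amber bottle with a red cap, 64 mm across, 130 mm tall; origin under its centre; to be left alone
- tip_box: grey box with a red lid, 122 x 87 x 67 mm; origin under its centre; to be left alone
- hex_driver: screwdriver lying on the bench, about 0.2 m long; origin under its centre; to be left alone
- wash_bottle: white bottle, 68 mm across, 150 mm tall; origin under its centre; to be left alone

How it is judged:
By the outcome, as a careful person would: the job done as asked, in the order asked, and still so for the second after the job is handed in, with the robot touching nothing.
It also fails if it takes over 61 s, if anything falls off the work surface, if the arm or the gripper's body presses on something with over 40 N, if the wrist force passes 120 N, or if a joint passes its speed limit or range.

## Robot

A 6-joint arm with a two-finger parallel gripper is mounted at the origin on the work surface. World frame = base frame: x ahead of the robot, y to its left, z up, the work surface at z = 0. Lengths are in m, angles in rad, forces in N, time in s.
With the tool pointing down it reaches from about 0.25 to 0.725 m from the base axis. Payload 9.7 kg.
Tool frame: the origin (TCP) lies midway between the tips of the shut fingers; the grasp point (between the pads) lies 19 mm behind it; z points along the fingers, y is the direction in which the jaws open and shut (so a half turn about z gives the same grasp; the last joint's range is limited). The gripper opens to 85 mm and grips with 20 to 120 N. Pads are 22 mm wide; open, the fingers measure 114 mm over their backs; the gripper's body (76 mm by 85 mm) begins 54 mm behind the grasp point. The pads swing forward as they close: fully open they stand 13 mm farther back than shut.
Start: joints at [-1.27, 0.087, 0.176, 1.66, 0, 1.571], TCP at [0.163, -0.525, 0.231] pointing down, gripper open.
Joint ranges: [-3.13, 3.13], [-0.85, 1.81], [-1.15, 1.24], [-2.2, 2.28], [-1.44, 1.52], [-3.14, 3.14]. Speed limits (rad/s): [2.22, 2.22, 2.57, 3.14, 3.14, 3.14].

## Interface

Orientations are given as a rotation vector (axis times angle).
In Python, from rig import arm gives the robot as it stands.
- The arm moves only by the tool send_rows, never from a script. Its argument "increments" is a list of rows, each an object with "slide": the shift along the tool's x, y, z each as a share of 1 m, from -1 to 1, a list of three; "yaw": the turn about the tool's z as a share of 90 degrees, from -1 to 1; "hand": the closure, from -1 (fully open) to 1 (shut). In form: [{"slide": [tx, ty, tz], "yaw": yaw, "hand": hand}, ...]. A call has 1 to 10 rows; each row is the pose to reach, as a shift and turn from the pose commanded when the call began, along the tool's axes at that moment; what a row does not reach only later rows make up. A row lasts 1/8 s, in which the tool goes at most 62.5 mm and 10.7 degrees, less where a joint would pass 70% of its speed; a pose out of reach is approached as far as the arm can. A call with a number of a shift or a turn outside -1 to 1 is refused whole. A call with a gripper value outside its range is refused whole. The fingers move at their own pace and stop on an object; "force" is the grip in N (left out, the last holds). Time passes only in rows, so rows that repeat a pose let the fingers close. It gives the time, the measured TCP pose, the force and the opening at its end, in the units of the state.
- arm.state(): the state, without advancing time (a new reading comes with each control period).
- arm.read_camera(name): name is "side" or "top" or "wrist"; returns a dict with "image" (384x512x3 uint8, red, green, blue), "depth" (384x512 float32, m along the optical axis (not along the pixel's ray), 0 where there is no reading), "intrinsics" (3x3 intrinsics, pixels), "k1" (the pictures are not rectified: a ray, as slopes to the right and down, at radius r is drawn at 1 + k1 r^2 times it, then the intrinsics apply), "R" (3x3) and "t" (3): a world point X has camera coordinates R X + t. Camera axes: x right, y down, z forward; pixel columns grow to the right and rows downward; lengths in m; the calibration is good to about 2 mm. A picture is of the moment at which its call begins.
- arm.finish_job(): hands the job in, once; it reports no verdict.
The state is a dict: "time_s": time; "qpos": joint angles; "qvel": joint speeds; "joint_torque": joint torques, N m; "tcp_pos": TCP position; "tcp_rot": TCP orientation; "contact_force": force on the tool from outside, world axes, zero at the start; "torque": the same for the moment, N m; "gripper_width": opening from 0.0 (shut) to 1.0 (fully open).
Only numpy, scipy, OpenCV 4.12 (cv2) and the standard library are available. Lean on these libraries where they do the work, as an engineer would, in place of code of your own. Each camera call takes 0.05 s, during which the arm holds its last target. There are 200 camera calls.

## Working session

There is one attempt and no reset: what is moved stays moved. The work goes in short steps, Python scripts to look and compute and a tool call to move; the robot and the scene stay as the last step left them, time stands still between calls to the robot, and variables do not carry over. Pictures are saved under pics/ and viewed, about 8 in all and at most 12, crops included, and the job is handed in when it is done.

Besides the shell and the picture viewer there is one more tool, called after "Call:" as a command line: name --argument value ..., lists and objects as JSON in quotes. send_rows: Moves the arm, as the interface text tells. Its arguments: {"type":"object","properties":{"increments":{"type":"array"},"force":{"type":"number"}},"required":["increments"]}

```bash
ls; mkdir -p pics
cat > h.py <<'E'
import numpy as np, cv2
from rig import arm
from scipy.spatial.transform import Rotation as Rn
def cloud(d):
    K=d["intrinsics"];k=d["k1"];h,w=d["depth"].shape
    u,v=np.meshgrid(np.arange(w),np.arange(h))
    pts=np.stack([u,v],-1).reshape(-1,1,2).astype(np.float64)
    p=cv2.undistortPoints(pts,K,np.array([k,0,0,0.])).reshape(h,w,2)
    ray=np.dstack([p,np.ones((h,w))])
    return ray, ((ray*d["depth"][...,None])-d["t"])@d["R"]
def plane(d,ray,z):
    c=-d["R"].T@d["t"]; r=ray@d["R"]
    return c+r*((z-c[2])/r[...,2])[...,None]
E
python3 - <<'E'
from h import *
for n in ["side","top"]:
    d=arm.read_camera(n); np.save(f"pics/{n}0.npy",d,allow_pickle=True)
    cv2.imwrite(f"pics/{n}0.png",d["image"][...,::-1]); print(n,-d["R"].T@d["t"],d["k1"])
print(arm.state())
E
```

```text
pics
side [ 0.32518231 -1.04820464  1.12110275] -0.17421579070852963
top [ 0.34849969 -0.01147986  1.50232805] -0.13072900015118502
{'time_s': 0.1, 'qpos': array([-1.26998324e+00,  8.74319911e-02,  1.75220300e-01,  1.65978207e+00,
        9.94303256e-06,  1.57083262e+00]), 'qvel': array([ 0.00045594, -0.00234227,  0.00177148,  0.00037726,  0.00075264,
        0.00206138]), 'joint_torque': array([ 3.11392914e-04, -5.21561337e+01,  4.65654838e+01,  1.60539988e-02,
        6.92803587e-05, -7.35410282e-06]), 'tcp_pos': array([ 0.16290862, -0.52511699,  0.23064271]), 'tcp_rot': array([-3.10496134e+00, -4.70502564e-01,  2.66330094e-04]), 'contact_force': array([-0.08258959,  0.16505722, -0.66876414]), 'torque': array([ 0.02734797,  0.00117996, -0.03717016]), 'gripper_width': 0.9962544224394798}
```

View pics/top0.png

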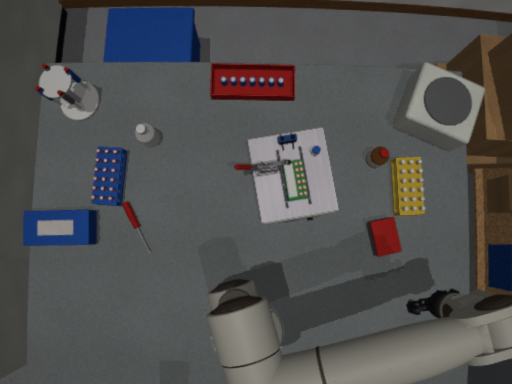

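View pics/side0.png

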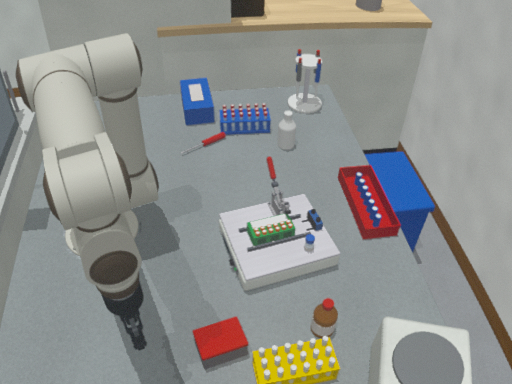

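The top view shows the shaker at about (293,175), channel running up the image (world +x), blue stop at (288,139), clamp on the left with its red grip at (243,167), vial at (316,150). The side view agrees.

```bash
cat > m.py <<'E'
from h import *
def run(files):
  out={}
  for n,d in files:
    ray,P=cloud(d); im=d["image"]; hsv=cv2.cvtColor(im,cv2.COLOR_RGB2HSV); H,S,V=[hsv[...,i].astype(int) for i in range(3)]
    roi=(P[...,0]>0.3)&(P[...,0]<0.95)&(abs(P[...,1]-0.1)<0.35)&(P[...,2]>0.03)
    g=(H>45)&(H<80)&(S>120)&roi; b=(H>100)&(H<125)&(S>120)&roi; r=((H<6)|(H>172))&(S>150)&roi&(P[...,2]>.08)
    w=(S<40)&(V>120)&roi&(abs(P[...,2]-.07)<.03)
    for nm,m in dict(green=g,blue=b,red=r,white=w).items():
        nn,lab,st,c=cv2.connectedComponentsWithStats(m.astype(np.uint8))
        for i in range(1,nn):
            if st[i,4]>=8:
                q=P[lab==i]; print(n,nm,st[i],"min",np.percentile(q,3,0).round(3),"max",np.percentile(q,97,0).round(3),"med",np.median(q,0).round(3))
    nn,lab,st,c=cv2.connectedComponentsWithStats(w.astype(np.uint8)); i=1+st[1:,4].argmax()
    q=plane(d,ray,.07)[lab==i][:,:2].astype(np.float32)
    print(n,"rect",cv2.minAreaRect(q*1000), "z",np.median(P[lab==i][:,2]))
if __name__=="__main__":
  run([(n,np.load(f"pics/{n}0.npy",allow_pickle=True).item()) for n in ("top","side")])
  a=cv2.imread("pics/top0.png")[115:235,220:350]; b=cv2.imread("pics/side0.png")[150:290,205:345]
  a=cv2.resize(a,None,fx=4.2,fy=4.2,interpolation=cv2.INTER_CUBIC)[:,:400+146]
  cv2.imwrite("pics/c0.png",cv2.resize(b,None,fx=4.2,fy=4.2,interpolation=cv2.INTER_CUBIC)); cv2.imwrite("pics/c1.png",a)
E
python3 m.py
```

```text
top green [288 196  20   4  37] min [ 0.463 -0.184  0.107] max [ 0.474 -0.126  0.117] med [ 0.47  -0.156  0.111]
top blue [231  81   5   3   9] min [0.88  0.061 0.033] max [0.885 0.075 0.048] med [0.881 0.068 0.036]
top blue [250  82   5   2   8] min [ 0.881 -0.006  0.031] max [0.887 0.008 0.042] med [0.883 0.002 0.036]
top blue [278  82   5   3   9] min [ 0.881 -0.106  0.031] max [ 0.885 -0.092  0.043] med [ 0.883 -0.099  0.036]
top blue [278 135  18   8  98] min [ 0.655 -0.148  0.094] max [ 0.679 -0.091  0.112] med [ 0.666 -0.121  0.1  ]
top blue [313 146   7   8  43] min [ 0.617 -0.226  0.114] max [ 0.639 -0.206  0.122] med [ 0.629 -0.216  0.119]
top red [235 165  17   4  66] min [ 0.547 -0.     0.168] max [0.561 0.045 0.212] med [0.554 0.022 0.194]
top white [222  77   4   4  14] min [0.886 0.096 0.045] max [0.898 0.107 0.053] med [0.892 0.104 0.05 ]
top white [231  77   4   4  13] min [0.887 0.065 0.043] max [0.898 0.075 0.054] med [0.89  0.068 0.052]
top white [240  77   5   4  13] min [0.886 0.029 0.045] max [0.898 0.042 0.052] med [0.893 0.036 0.047]
top white [250  78   5   
[... 2320 characters left out ...]
ite [ 218  194  123   76 4041] min [ 0.395 -0.246  0.052] max [ 0.695 -0.016  0.08 ] med [ 0.533 -0.166  0.07 ]
side white [369 199   5   4  11] min [ 0.882 -0.042  0.047] max [ 0.894 -0.024  0.056] med [ 0.888 -0.03   0.051]
side white [373 206   4   4  12] min [ 0.882 -0.071  0.048] max [ 0.894 -0.054  0.054] med [ 0.889 -0.066  0.05 ]
side white [279 211   5   4  11] min [ 0.564 -0.086  0.075] max [ 0.578 -0.061  0.09 ] med [ 0.574 -0.068  0.077]
side white [376 214   5   4  13] min [ 0.88  -0.107  0.048] max [ 0.893 -0.092  0.057] med [ 0.889 -0.102  0.052]
side rect ((542.6084594726562, -151.39268493652344), (302.44873046875, 286.7705383300781), 10.951525688171387) z 0.07041577635339158
```

View pics/c1.png

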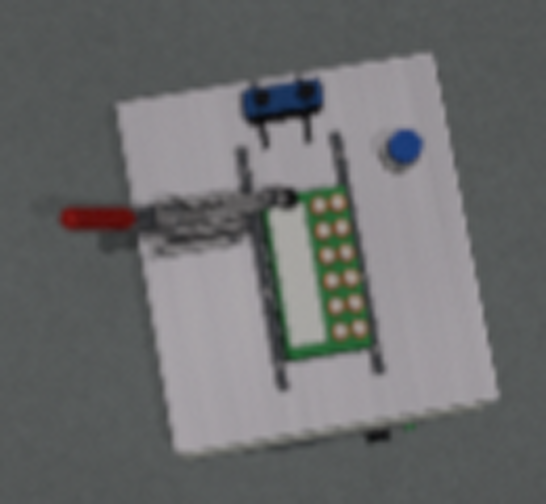

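The crop shows the channel and rack tilted about 10° towards +y, a gap of about 60 px (crop) between rack and stop, and the pad raised at (288,197). I'll hover behind the rack and take one close look.

Call:
send_rows --increments '[{"slide":[0.06,-0.048,0],"yaw":0.073,"hand":1},{"slide":[0.11,-0.09,0],"yaw":0.073,"hand":1},{"slide":[0.16,-0.13,0],"yaw":0.073,"hand":1},{"slide":[0.21,-0.17,0],"yaw":0.073,"hand":1},{"slide":[0.26,-0.21,0],"yaw":0.073,"hand":1},{"slide":[0.31,-0.25,0],"yaw":0.073,"hand":1},{"slide":[0.335,-0.27,0],"yaw":0.073,"hand":1},{"slide":[0.335,-0.27,0],"yaw":0.073,"hand":1},{"slide":[0.335,-0.27,0],"yaw":0.073,"hand":1},{"slide":[0.335,-0.27,0],"yaw":0.073,"hand":1}]'

```text
time_s: 1.35
tcp_pos: [0.4024, -0.1691, 0.2312]
tcp_rot: [3.128, 0.289, -0.0]
contact_force: [0.2, -0.3, -0.1]
gripper_width: -0.002
```

Run:
```python
from h import *
for n in ["wrist","top","side"]:
    d=arm.read_camera(n); np.save(f"pics/{n}1.npy",d,allow_pickle=True)
    cv2.imwrite(f"pics/{n}1.png",d["image"][...,::-1])
    if n=="wrist":print(d["R"],-d["R"].T@d["t"])
s=arm.state();print(s["time_s"],s["tcp_pos"],Rn.from_rotvec(s["tcp_rot"]).as_matrix().round(3),s["contact_force"],s["gripper_width"])
```

```text
[[ 1.83849163e-01 -9.82954461e-01  1.11415991e-04]
 [-9.43668910e-01 -1.76469572e-01  2.79906195e-01]
 [-2.75115382e-01 -5.15656594e-02 -9.60027348e-01]] [ 0.47271326 -0.15575382  0.3735186 ]
1.5 [ 0.40247795 -0.169085    0.23131731] [[ 0.983  0.183  0.   ]
 [ 0.183 -0.983 -0.   ]
 [ 0.     0.    -1.   ]] [0.56253463 0.20280488 0.22797775] -0.003315192297818986
```

View pics/wrist1.png

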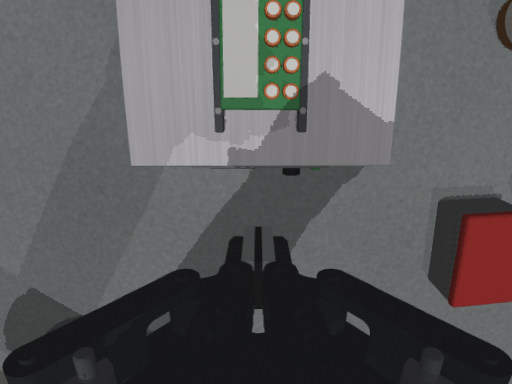

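The wrist view shows the rack's rear top edge from (220,109) to (301,109), the rail ends at (219,131) and (302,131), and the shaker's rear edge along row 165, from x = 132 to 392.

```bash
cat >> h.py <<'E'
def px(d,u,v,z):
    p=cv2.undistortPoints(np.array([[[u,v]]],float),d["intrinsics"],np.array([d["k1"],0,0,0.]))[0,0]
    return plane(d,np.array([[[p[0],p[1],1.]]]),z)[0,0]
E
python3 - <<'E'
from h import *
L=lambda n:np.load(f"pics/{n}.npy",allow_pickle=True).item()
d=L("wrist1")
for nm,u,v,z in [("edgeL",132,165,.07),("edgeR",392,165,.07),("rackRL",220,109,.112),("rackRR",301,109,.112),("railL",219.5,131,.082),("railR",301.5,131,.082),("railLtop",215,2,.082),("railRtop",306,2,.082)]: print(nm,px(d,u,v,z).round(4))
ray,P=cloud(d); im=d["image"]; hsv=cv2.cvtColor(im,cv2.COLOR_RGB2HSV)
g=cv2.inRange(hsv,(45,100,20),(85,255,255)); g[115:]=0
q=P[g>0]; print("green z",np.percentile(q[:,2],[10,50,90]).round(4)); e=px(d,260,106,.112);print(e)
# blue stop and grip
for n in ["top1","top0","side1"]:
    d=L(n); ray,P=cloud(d); hsv=cv2.cvtColor(d["image"],cv2.COLOR_RGB2HSV)
    b=cv2.inRange(hsv,(100,120,20),(125,255,255))>0
    m=b&(P[...,0]>.6)&(P[...,0]<.72)&(P[...,2]>.085)&(abs(P[...,1]+.12)<.06)
    q=P[m]; a=np.radians(10.6); u=np.array([np.cos(a),np.sin(a)])
    print(n,"stop",m.sum(),q.mean(0).round(4),"ux min/max",np.percentile(q[:,:2]@u,[2,5,50,95]).round(4), "plane z.101 rect",cv2.minAreaRect((plane(d,ray,.101)[m][:,:2]*1000).astype(np.float32)))
    r=((hsv[...,0]<6)|(hsv[...,0]>172))&(hsv[...,1]>120)&(P[...,2]>.14)&(P[...,2]<.25)&(abs(P[...,0]-.55)<.06)&(abs(P[...,1])<.09)
    q=P[r]; print(" grip",r.sum(),q.mean(0).round(4)); v=np.linalg.svd(q-q.mean(0))[2][0]; v*=np.sign(v[1]); print(" dir",v.round(3),"elev",np.arcsin(v[2]).round(3),"ends",np.percentile((q-q.mean(0))@v,[1,99]).round(4))
    s=(abs(P[...,2]-.13)<.09)&(P[...,2]>.1)
E
```

```text
edgeL [ 0.3854 -0.042   0.07  ]
edgeR [ 0.4341 -0.302   0.07  ]
rackRL [ 0.4582 -0.1267  0.112 ]
rackRR [ 0.4706 -0.1925  0.112 ]
railL [ 0.4366 -0.126   0.082 ]
railR [ 0.4507 -0.2015  0.082 ]
railLtop [ 0.5456 -0.1047  0.082 ]
railRtop [ 0.5601 -0.1816  0.082 ]
green z [0.1107 0.1116 0.1126]
[ 0.46660179 -0.15874588  0.112     ]
top1 stop 98 [ 0.6666 -0.12    0.1009] ux min/max [0.6242 0.6248 0.6322 0.6434] plane z.101 rect ((667.4307250976562, -120.05087280273438), (22.038230895996094, 59.01716232299805), 8.60429573059082)
 grip 74 [0.5541 0.0229 0.192 ]
 dir [-0.125  0.711  0.692] elev 0.765 ends [-0.0358  0.0296]
top0 stop 98 [ 0.6666 -0.12    0.101 ] ux min/max [0.6243 0.6245 0.6321 0.6435] plane z.101 rect ((667.4307250976562, -120.05087280273438), (22.038230895996094, 59.01716232299805), 8.60429573059082)
 grip 74 [0.5538 0.0233 0.1925]
 dir [-0.121  0.709  0.695] elev 0.768 ends [-0.0375  0.0315]
side1 stop 59 [ 0.6652 -0.1257  0.1005] ux min/max [0.6234 0.6237 0.629  0.6413] plane z.101 rect ((666.6329956054688, -123.88504028320312), (19.508338928222656, 58.127201080322266), 10.999272346496582)
 grip 98 [0.5513 0.018  0.1901]
 dir [-0.137  0.676  0.724] elev 0.81 ends [-0.0333  0.0324]
```

Yaw measures 10.6°, matching the tool. The rack's rear face is about 51 mm ahead of the fingers, and the travel to the stop is about 66 mm. I'll descend and approach.

Call:
send_rows --increments '[{"slide":[0,0.001,0.05],"yaw":0,"hand":1},{"slide":[0,0.001,0.1],"yaw":0,"hand":1},{"slide":[0,0.001,0.14],"yaw":0,"hand":1},{"slide":[0.01,0.001,0.14],"yaw":0,"hand":1},{"slide":[0.03,0.001,0.14],"yaw":0,"hand":1},{"slide":[0.04,0.001,0.14],"yaw":0,"hand":1},{"slide":[0.042,0.001,0.14],"yaw":0,"hand":1},{"slide":[0.042,0.001,0.14],"yaw":0,"hand":1}]'

```text
time_s: 2.5
tcp_pos: [0.4444, -0.1615, 0.0918]
tcp_rot: [3.128, 0.292, 0.0]
contact_force: [0.1, 0.5, 0.0]
gripper_width: 0.002
```

Call:
send_rows --increments '[{"slide":[0.002,0,0],"yaw":0,"hand":1},{"slide":[0.004,0,0],"yaw":0,"hand":1},{"slide":[0.006,0,0],"yaw":0,"hand":1},{"slide":[0.008,0,0],"yaw":0,"hand":1},{"slide":[0.01,0,0],"yaw":0,"hand":1},{"slide":[0.012,0,0],"yaw":0,"hand":1},{"slide":[0.014,0,0],"yaw":0,"hand":1},{"slide":[0.016,0,0],"yaw":0,"hand":1}]'

```text
time_s: 3.5
tcp_pos: [0.4601, -0.1584, 0.0913]
tcp_rot: [-3.128, -0.292, 0.0]
contact_force: [-4.4, -0.3, 2.3]
gripper_width: -0.002
```

Contact made; it slides at about 4.4 N. I'll check the gap with the wrist camera.

Call:
send_rows --increments '[{"slide":[0.003,0,0],"yaw":0,"hand":1},{"slide":[0.006,0,0],"yaw":0,"hand":1},{"slide":[0.009,0,0],"yaw":0,"hand":1},{"slide":[0.012,0,0],"yaw":0,"hand":1},{"slide":[0.015,0,0],"yaw":0,"hand":1},{"slide":[0.018,0,0],"yaw":0,"hand":1},{"slide":[0.021,0,0],"yaw":0,"hand":1},{"slide":[0.024,0,0],"yaw":0,"hand":1},{"slide":[0.027,0,0],"yaw":0,"hand":1},{"slide":[0.03,0,0],"yaw":0,"hand":1}]'

```text
time_s: 4.75
tcp_pos: [0.4898, -0.1528, 0.0913]
tcp_rot: [-3.128, -0.292, -0.0]
contact_force: [-4.3, -0.7, 3.1]
gripper_width: -0.0
```

Run:
```python
from h import *
for n in ["wrist","top"]:
    d=arm.read_camera(n); np.save(f"pics/{n}2.npy",d,allow_pickle=True)
    cv2.imwrite(f"pics/{n}2.png",d["image"][...,::-1])
s=arm.state();print(s["time_s"],s["tcp_pos"],s["contact_force"])
```

```text
4.85 [ 0.49011285 -0.15278439  0.0912658 ] [-0.98639202 -0.00422715  0.68024108]
```

View pics/wrist2.png

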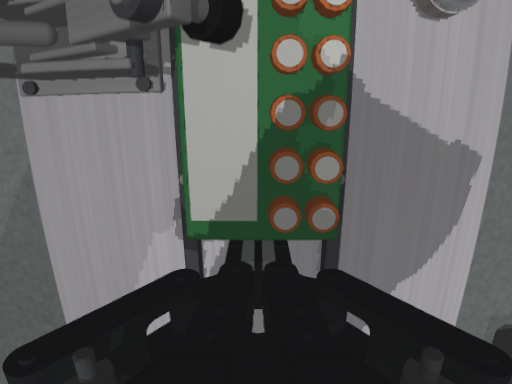

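The wrist view shows the rack square in the channel, rear edge on row 239, pad above the white strip at (210,10), and the stop out of view. I'll compute the remaining gap.

Run:
```python
from h import *
L=lambda n:np.load(f"pics/{n}.npy",allow_pickle=True).item()
u=np.array([np.cos(.184),np.sin(.184)])
d=L("wrist2"); 
for a in (188,336): print("rear",px(d,a,239,.112)[:2].round(4),px(d,a,239,.112)[:2]@u)
print("tcp",np.array([.4901,-.1528])@u, "rear before", np.array([.4644,-.1596])@u)
for n in ["top0","top2"]:
    d=L(n); 
    c=d["image"][128:205,270:325]; 
    # profile along the channel on the cap side / blue / green
    for s in np.arange(.46,.66,.006):
        r=[]
        for y in (-.02,):
            X=np.array([.5505,-.144])@u; o=np.array([.5505,-.144])+(s-X)*u+y*np.array([-u[1],u[0]]); 
            pc=d["R"]@np.array([*o,.105])+d["t"]; x,yy=pc[:2]/pc[2]; f=1+d["k1"]*(x*x+yy*yy); p=d["intrinsics"]@[x*f,yy*f,1]
            r.append(d["image"][int(round(p[1])),int(round(p[0]))].tolist())
        if s>.55: print(n,round(s,3),r)
```

```text
rear [ 0.4967 -0.1205] 0.4662318715127721
rear [ 0.5086 -0.1837] 0.4663740615060986
tcp 0.4538701441109185 rear before 0.4273598158381453
top0 0.556 [[56, 105, 66]]
top0 0.562 [[147, 145, 147]]
top0 0.568 [[158, 154, 158]]
top0 0.574 [[159, 155, 159]]
top0 0.58 [[158, 154, 159]]
top0 0.586 [[158, 154, 158]]
top0 0.592 [[157, 153, 157]]
top0 0.598 [[154, 149, 154]]
top0 0.604 [[157, 153, 157]]
top0 0.61 [[157, 153, 158]]
top0 0.616 [[94, 91, 94]]
top0 0.622 [[32, 32, 34]]
top0 0.628 [[20, 38, 67]]
top0 0.634 [[18, 19, 26]]
top0 0.64 [[21, 27, 35]]
top0 0.646 [[52, 60, 79]]
top0 0.652 [[114, 112, 115]]
top0 0.658 [[83, 86, 86]]
top2 0.556 [[83, 81, 74]]
top2 0.562 [[53, 49, 44]]
top2 0.568 [[46, 39, 33]]
top2 0.574 [[35, 28, 23]]
top2 0.58 [[46, 38, 30]]
top2 0.586 [[91, 82, 55]]
top2 0.592 [[45, 95, 55]]
top2 0.598 [[129, 128, 129]]
top2 0.604 [[149, 145, 150]]
top2 0.61 [[150, 146, 150]]
top2 0.616 [[91, 88, 91]]
top2 0.622 [[31, 30, 33]]
top2 0.628 [[20, 38, 65]]
top2 0.634 [[17, 19, 24]]
top2 0.64 [[20, 23, 31]]
top2 0.646 [[48, 57, 74]]
top2 0.652 [[110, 107, 111]]
top2 0.658 [[81, 84, 82]]
```

Gap to the stop is about 20 mm (stop's rubber at 0.616–0.620 along the channel, rack front at 0.596). Advance 14 mm, then creep.

Call:
send_rows --increments '[{"slide":[0.002,0,0],"yaw":0,"hand":1},{"slide":[0.004,0,0],"yaw":0,"hand":1},{"slide":[0.006,0,0],"yaw":0,"hand":1},{"slide":[0.008,0,0],"yaw":0,"hand":1},{"slide":[0.01,0,0],"yaw":0,"hand":1},{"slide":[0.012,0,0],"yaw":0,"hand":1},{"slide":[0.013,0,0],"yaw":0,"hand":1},{"slide":[0.014,0,0],"yaw":0,"hand":1}]'

```text
time_s: 5.85
tcp_pos: [0.5034, -0.1503, 0.0913]
tcp_rot: [-3.128, -0.292, 0.0]
contact_force: [-3.5, -1.3, 1.2]
gripper_width: 0.002
```

Call:
send_rows --increments '[{"slide":[0.0005,0,0],"yaw":0,"hand":1},{"slide":[0.001,0,0],"yaw":0,"hand":1}]'

```text
time_s: 6.1
tcp_pos: [0.5044, -0.1501, 0.0913]
tcp_rot: [-3.128, -0.292, -0.0]
contact_force: [-3.2, -1.5, 1.3]
gripper_width: -0.002
```

Call:
send_rows --increments '[{"slide":[0.0005,0,0],"yaw":0,"hand":1},{"slide":[0.001,0,0],"yaw":0,"hand":1}]'

```text
time_s: 6.35
tcp_pos: [0.5053, -0.1499, 0.0913]
tcp_rot: [-3.128, -0.292, -0.0]
contact_force: [-3.1, -0.6, 2.1]
gripper_width: 0.004
```

Call:
send_rows --increments '[{"slide":[0.0005,0,0],"yaw":0,"hand":1},{"slide":[0.001,0,0],"yaw":0,"hand":1}]'

```text
time_s: 6.6
tcp_pos: [0.5063, -0.1497, 0.0913]
tcp_rot: [-3.128, -0.292, 0.0]
contact_force: [-3.9, -0.7, 1.2]
gripper_width: -0.003
```

Call:
send_rows --increments '[{"slide":[0.0005,0,0],"yaw":0,"hand":1},{"slide":[0.001,0,0],"yaw":0,"hand":1}]'

```text
time_s: 6.85
tcp_pos: [0.5073, -0.1495, 0.0913]
tcp_rot: [-3.128, -0.292, 0.0]
contact_force: [-4.0, -0.8, 1.6]
gripper_width: 0.001
```

Run:
```python
from h import *
u=np.array([np.cos(.184),np.sin(.184)])
d=arm.read_camera("top"); np.save("pics/top3.npy",d,allow_pickle=True)
d=arm.read_camera("side"); np.save("pics/side3.npy",d,allow_pickle=True)
s=arm.state(); print(s["contact_force"])
c=[]
for n in ("top3","side3"):
    im=np.load(f"pics/{n}.npy",allow_pickle=True).item()["image"][...,::-1]
    c.append(cv2.resize(im[125:175,265:330] if n=="top3" else im[195:260,240:325],(400,308) if n=="top3" else (400,306),interpolation=cv2.INTER_CUBIC)[:306])
cv2.imwrite("pics/c3.png",np.hstack(c))
```

```text
[-2.44999007  0.21310947  0.57711009]
```

View pics/c3.png

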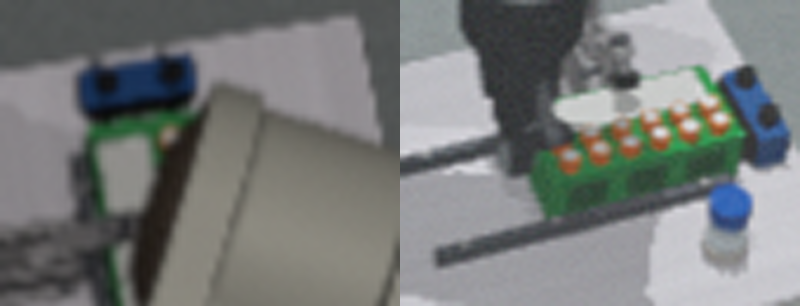

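The rack front is now nearly at the stop (small gap at crop (140,115); the side crop shows only a thin line at (740,140)). Creep on.

Call:
send_rows --increments '[{"slide":[0.0004,0,0],"yaw":0,"hand":1},{"slide":[0.0008,0,0],"yaw":0,"hand":1}]'

```text
time_s: 7.2
tcp_pos: [0.5081, -0.1494, 0.0913]
tcp_rot: [-3.128, -0.292, 0.0]
contact_force: [-3.0, -0.7, 0.3]
gripper_width: 0.001
```

Call:
send_rows --increments '[{"slide":[0.0004,0,0],"yaw":0,"hand":1},{"slide":[0.0008,0,0],"yaw":0,"hand":1}]'

```text
time_s: 7.45
tcp_pos: [0.5089, -0.1492, 0.0913]
tcp_rot: [-3.128, -0.292, 0.0]
contact_force: [-3.7, -0.1, 1.2]
gripper_width: -0.001
```

Call:
send_rows --increments '[{"slide":[0.0004,0,0],"yaw":0,"hand":1},{"slide":[0.0008,0,0],"yaw":0,"hand":1}]'

```text
time_s: 7.7
tcp_pos: [0.5097, -0.1491, 0.0913]
tcp_rot: [3.128, 0.292, 0.0]
contact_force: [-3.8, -0.4, 1.1]
gripper_width: -0.0
```

Call:
send_rows --increments '[{"slide":[0.0004,0,0],"yaw":0,"hand":1},{"slide":[0.0008,0,0],"yaw":0,"hand":1}]'

```text
time_s: 7.95
tcp_pos: [0.5104, -0.1489, 0.0913]
tcp_rot: [-3.128, -0.292, 0.0]
contact_force: [-3.8, 0.0, 0.2]
gripper_width: 0.003
```

Call:
send_rows --increments '[{"slide":[0.0004,0,0],"yaw":0,"hand":1},{"slide":[0.0008,0,0],"yaw":0,"hand":1}]'

```text
time_s: 8.2
tcp_pos: [0.5112, -0.1488, 0.0913]
tcp_rot: [-3.128, -0.292, 0.0]
contact_force: [-3.4, -1.4, 0.9]
gripper_width: 0.0
```

Call:
send_rows --increments '[{"slide":[0.0004,0,0],"yaw":0,"hand":1},{"slide":[0.0008,0,0],"yaw":0,"hand":1}]'

```text
time_s: 8.45
tcp_pos: [0.512, -0.1486, 0.0913]
tcp_rot: [-3.128, -0.292, 0.0]
contact_force: [-3.4, -0.6, 1.0]
gripper_width: 0.002
```

```bash
cat > gap.py <<'E'
from h import *
import sys
d0=np.load("pics/top0.npy",allow_pickle=True).item()
d=arm.read_camera("top"); np.save(f"pics/{sys.argv[1]}.npy",d,allow_pickle=True)
print(arm.state()["contact_force"])
u=np.array([np.cos(.184),np.sin(.184)]); o=np.array([.5505,-.144]); X=o@u
S=np.arange(.59,.662,.002); Y=np.linspace(.005,.025,8)
for nm,e in (("0",d0),("now",d)):
    W=np.array([[*(o+(s-X)*u+y*np.array([-u[1],u[0]])),.101] for s in S for y in Y])
    p,_=cv2.projectPoints(W,cv2.Rodrigues(e["R"])[0],e["t"],e["intrinsics"],np.array([e["k1"],0,0,0.]))
    p=p.reshape(len(S),len(Y),2).astype(np.float32)
    v=cv2.remap(e["image"],p[...,0],p[...,1],cv2.INTER_LINEAR).mean(1).round().astype(int)
    print(nm,[(round(float(s),3),*map(int,c)) for s,c in zip(S,v)])
E
python3 gap.py top4
```

```text
[-3.26277797 -1.72578905  0.51764158]
0 [(0.59, 157, 153, 157), (0.592, 156, 151, 156), (0.594, 153, 148, 152), (0.596, 147, 142, 147), (0.598, 140, 136, 140), (0.6, 133, 129, 133), (0.602, 131, 128, 132), (0.604, 130, 126, 130), (0.606, 127, 124, 127), (0.608, 126, 122, 126), (0.61, 125, 122, 126), (0.612, 123, 120, 124), (0.614, 113, 110, 113), (0.616, 92, 89, 92), (0.618, 61, 59, 61), (0.62, 34, 33, 35), (0.622, 18, 20, 26), (0.624, 15, 23, 37), (0.626, 18, 34, 58), (0.628, 21, 42, 72), (0.63, 22, 44, 76), (0.632, 22, 41, 71), (0.634, 22, 37, 63), (0.636, 22, 35, 58), (0.638, 22, 34, 55), (0.64, 22, 34, 55), (0.642, 28, 40, 63), (0.644, 40, 52, 75), (0.646, 65, 72, 90), (0.648, 92, 95, 107), (0.65, 110, 110, 116), (0.652, 111, 111, 114), (0.654, 104, 103, 105), (0.656, 93, 94, 94), (0.658, 86, 89, 89), (0.66, 85, 88, 87), (0.662, 84, 87, 86)]
now [(0.59, 140, 139, 136), (0.592, 141, 140, 136), (0.594, 142, 141, 137), (0.596, 142, 141, 137), (0.598, 141, 141, 137), (0.6, 141, 140, 137), (0.602, 141, 140, 137), (0.604, 141, 141, 137), (0.606, 138, 139, 134), (0.608, 126, 133, 124), (0.61, 104, 122, 105), (0.612, 76, 108, 81), (0.614, 51, 97, 61), (0.616, 37, 88, 49), (0.618, 28, 76, 40), (0.62, 22, 58, 31), (0.622, 17, 38, 27), (0.624, 15, 29, 37), (0.626, 17, 33, 55), (0.628, 19, 39, 68), (0.63, 21, 40, 72), (0.632, 20, 39, 68), (0.634, 20, 35, 60), (0.636, 20, 33, 55), (0.638, 20, 32, 52), (0.64, 21, 33, 53), (0.642, 26, 38, 60), (0.644, 38, 49, 71), (0.646, 61, 69, 86), (0.648, 88, 90, 102), (0.65, 105, 105, 111), (0.652, 106, 106, 109), (0.654, 99, 99, 101), (0.656, 89, 90, 90), (0.658, 82, 85, 85), (0.66, 81, 84, 83), (0.662, 80, 83, 83)]
```

Stop unshifted; gap nearly gone (rubber shows about 2–3 mm dark band). Continue in 0.5 mm steps.

Call:
send_rows --increments '[{"slide":[0.0003,0,0],"yaw":0,"hand":1},{"slide":[0.0006,0,0],"yaw":0,"hand":1}]'

```text
time_s: 8.75
tcp_pos: [0.5126, -0.1485, 0.0913]
tcp_rot: [-3.128, -0.292, 0.0]
contact_force: [-3.5, -0.0, 1.5]
gripper_width: -0.002
```

Call:
send_rows --increments '[{"slide":[0.0003,0,0],"yaw":0,"hand":1},{"slide":[0.0006,0,0],"yaw":0,"hand":1}]'

```text
time_s: 9.0
tcp_pos: [0.5132, -0.1484, 0.0913]
tcp_rot: [-3.128, -0.292, 0.0]
contact_force: [-3.5, -0.3, 1.5]
gripper_width: 0.002
```

Call:
send_rows --increments '[{"slide":[0.0003,0,0],"yaw":0,"hand":1},{"slide":[0.0006,0,0],"yaw":0,"hand":1}]'

```text
time_s: 9.25
tcp_pos: [0.5138, -0.1483, 0.0913]
tcp_rot: [-3.128, -0.292, -0.0]
contact_force: [-2.9, -0.6, 1.1]
gripper_width: -0.003
```

Call:
send_rows --increments '[{"slide":[0.0003,0,0],"yaw":0,"hand":1},{"slide":[0.0006,0,0],"yaw":0,"hand":1}]'

```text
time_s: 9.5
tcp_pos: [0.5143, -0.1482, 0.0912]
tcp_rot: [-3.128, -0.292, 0.0]
contact_force: [-3.5, 0.6, 0.8]
gripper_width: -0.003
```

```bash
python3 gap.py top5 | sed 's/(0.59.*(0.606/(0.606/'
```

```text
[-2.67418246 -0.42133639  0.51591224]
0 [(0.606, 127, 124, 127), (0.608, 126, 122, 126), (0.61, 125, 122, 126), (0.612, 123, 120, 124), (0.614, 113, 110, 113), (0.616, 92, 89, 92), (0.618, 61, 59, 61), (0.62, 34, 33, 35), (0.622, 18, 20, 26), (0.624, 15, 23, 37), (0.626, 18, 34, 58), (0.628, 21, 42, 72), (0.63, 22, 44, 76), (0.632, 22, 41, 71), (0.634, 22, 37, 63), (0.636, 22, 35, 58), (0.638, 22, 34, 55), (0.64, 22, 34, 55), (0.642, 28, 40, 63), (0.644, 40, 52, 75), (0.646, 65, 72, 90), (0.648, 92, 95, 107), (0.65, 110, 110, 116), (0.652, 111, 111, 114), (0.654, 104, 103, 105), (0.656, 93, 94, 94), (0.658, 86, 89, 89), (0.66, 85, 88, 87), (0.662, 84, 87, 86)]
now [(0.606, 141, 140, 137), (0.608, 140, 140, 136), (0.61, 132, 136, 129), (0.612, 114, 127, 114), (0.614, 88, 114, 91), (0.616, 60, 102, 68), (0.618, 42, 93, 53), (0.62, 32, 83, 45), (0.622, 26, 67, 40), (0.624, 21, 50, 44), (0.626, 19, 41, 56), (0.628, 21, 41, 69), (0.63, 21, 42, 72), (0.632, 21, 40, 68), (0.634, 20, 35, 59), (0.636, 21, 34, 55), (0.638, 21, 33, 52), (0.64, 21, 33, 53), (0.642, 26, 38, 60), (0.644, 38, 50, 72), (0.646, 61, 68, 86), (0.648, 88, 90, 102), (0.65, 105, 105, 111), (0.652, 106, 106, 108), (0.654, 98, 99, 100), (0.656, 89, 90, 90), (0.658, 83, 85, 84), (0.66, 81, 83, 83), (0.662, 80, 83, 83)]
```

Call:
send_rows --increments '[{"slide":[0.0003,0,0],"yaw":0,"hand":1},{"slide":[0.0006,0,0],"yaw":0,"hand":1}]'

```text
time_s: 9.8
tcp_pos: [0.515, -0.1481, 0.0913]
tcp_rot: [-3.128, -0.292, 0.0]
contact_force: [-3.3, -0.5, 1.0]
gripper_width: -0.002
```

Call:
send_rows --increments '[{"slide":[0.0003,0,0],"yaw":0,"hand":1},{"slide":[0.0006,0,0],"yaw":0,"hand":1}]'

```text
time_s: 10.05
tcp_pos: [0.5155, -0.148, 0.0913]
tcp_rot: [-3.128, -0.292, -0.0]
contact_force: [-2.9, -0.0, 0.3]
gripper_width: 0.0
```

Call:
send_rows --increments '[{"slide":[0.0003,0,0],"yaw":0,"hand":1},{"slide":[0.0006,0,0],"yaw":0,"hand":1}]'

```text
time_s: 10.3
tcp_pos: [0.5161, -0.1479, 0.0913]
tcp_rot: [3.128, 0.292, -0.0]
contact_force: [-2.6, -0.5, -0.2]
gripper_width: -0.0
```

```bash
python3 gap.py top6 | sed 's/(0.59.*(0.606/(0.606/'|grep -v ^0
```

```text
[-3.14023794 -1.29409362 -0.67835538]
now [(0.606, 141, 140, 137), (0.608, 142, 142, 138), (0.61, 141, 142, 137), (0.612, 132, 137, 130), (0.614, 112, 126, 112), (0.616, 84, 112, 88), (0.618, 56, 99, 65), (0.62, 40, 92, 53), (0.622, 32, 82, 48), (0.624, 26, 69, 50), (0.626, 23, 54, 60), (0.628, 21, 45, 69), (0.63, 20, 42, 72), (0.632, 21, 39, 68), (0.634, 20, 35, 59), (0.636, 19, 33, 54), (0.638, 20, 32, 52), (0.64, 21, 33, 54), (0.642, 26, 38, 60), (0.644, 38, 49, 71), (0.646, 62, 68, 86), (0.648, 88, 90, 102), (0.65, 105, 105, 111), (0.652, 106, 106, 109), (0.654, 99, 99, 100), (0.656, 89, 90, 91), (0.658, 82, 85, 85), (0.66, 80, 83, 83), (0.662, 80, 83, 83)]
```

Call:
send_rows --increments '[{"slide":[0.0003,0,0],"yaw":0,"hand":1},{"slide":[0.0006,0,0],"yaw":0,"hand":1}]'

```text
time_s: 10.6
tcp_pos: [0.5164, -0.1478, 0.0913]
tcp_rot: [3.128, 0.292, -0.001]
contact_force: [-5.6, -1.4, 1.9]
gripper_width: 0.001
```

Call:
send_rows --increments '[{"slide":[0.0003,0,0],"yaw":0,"hand":1},{"slide":[0.0006,0,0],"yaw":0,"hand":1}]'

```text
time_s: 10.85
tcp_pos: [0.5164, -0.1478, 0.0913]
tcp_rot: [3.128, 0.291, -0.003]
contact_force: [-9.4, -2.7, 3.8]
gripper_width: 0.0
```

Contact with the stop: TCP stalled, push about 9.8 N (some 6.5 N on the stop). Back off at once and rise.

Call:
send_rows --increments '[{"slide":[-0.003,0,0],"yaw":0,"hand":1},{"slide":[-0.015,0,0],"yaw":0,"hand":1},{"slide":[-0.04,0,0],"yaw":0,"hand":1},{"slide":[-0.06,0,-0.03],"yaw":0,"hand":1},{"slide":[-0.06,0,-0.09],"yaw":0,"hand":1},{"slide":[-0.06,0,-0.15],"yaw":0,"hand":1},{"slide":[-0.06,0,-0.2],"yaw":0,"hand":1},{"slide":[-0.06,0,-0.2],"yaw":0,"hand":1}]'

```text
time_s: 11.85
tcp_pos: [0.459, -0.1591, 0.2955]
tcp_rot: [3.125, 0.292, 0.01]
contact_force: [0.6, -0.1, -0.9]
gripper_width: -0.001
```

```bash
python3 gap.py top7 | sed 's/(0.59.*(0.606/(0.606/'|grep -v ^0
python3 - <<'E'
from h import *
d=arm.read_camera("wrist"); np.save("pics/wrist7.npy",d,allow_pickle=True); cv2.imwrite("pics/wrist7.png",d["image"][...,::-1])
d=arm.read_camera("side"); np.save("pics/side7.npy",d,allow_pickle=True)
s=arm.state();print(s["tcp_pos"],s["contact_force"])
E
```

```text
[ 0.88201745  0.15706876 -0.72689593]
now [(0.606, 154, 154, 150), (0.608, 154, 153, 150), (0.61, 152, 153, 148), (0.612, 142, 147, 139), (0.614, 120, 134, 120), (0.616, 90, 118, 94), (0.618, 61, 102, 69), (0.62, 42, 92, 54), (0.622, 32, 80, 47), (0.624, 25, 66, 48), (0.626, 22, 52, 59), (0.628, 20, 45, 69), (0.63, 20, 42, 71), (0.632, 20, 39, 67), (0.634, 19, 35, 59), (0.636, 19, 33, 54), (0.638, 20, 32, 51), (0.64, 20, 32, 52), (0.642, 25, 38, 59), (0.644, 37, 49, 71), (0.646, 61, 68, 85), (0.648, 87, 90, 101), (0.65, 104, 104, 110), (0.652, 105, 105, 108), (0.654, 98, 98, 100), (0.656, 88, 89, 90), (0.658, 82, 84, 84), (0.66, 80, 83, 83), (0.662, 80, 83, 82)]
[ 0.4580175  -0.15873382  0.29049833] [-0.19244967 -0.57626316 -0.32723619]
```

View pics/wrist7.png

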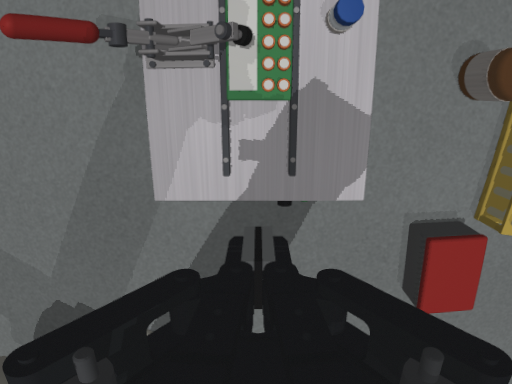

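The wrist view shows the red grip from (5,25) to (97,33), the hinge block around (150,45), the pad at (245,36) over the white strip. Measure the grip and clamp in the shaker frame.

```bash
cat > clamp.py <<'E'
from h import *
import sys
def go(d):
    ray,P=cloud(d); hsv=cv2.cvtColor(d["image"],cv2.COLOR_RGB2HSV)
    a=.1845; c,s=np.cos(a),np.sin(a); O=np.array([.5535,-.1445,.07]); M=np.array([[c,s,0],[-s,c,0],[0,0,1]])
    Q=(P-O)@M.T
    r=((hsv[...,0]<8)|(hsv[...,0]>170))&(hsv[...,1]>130)&(P[...,2]>.085)&(Q[...,1]>.11)&(Q[...,1]<.26)&(abs(Q[...,0]-.035)<.05)
    r=cv2.erode(r.astype(np.uint8),np.ones((3,3)))>0
    q=Q[r]; m=q.mean(0); v=np.linalg.svd(q-m)[2][0]; v*=np.sign(v[1]); t=(q-m)@v
    print("grip n",r.sum(),"mean",m.round(4),"dir",v.round(3),"elev",round(float(np.arctan2(v[2],v[1])),3))
    for lo in np.arange(.11,.25,.01):
        w=q[(q[:,1]>lo)&(q[:,1]<lo+.01)]
        if len(w)>3: print(" y",round(lo+.005,3),"x",w[:,0].min().round(4),w[:,0].max().round(4),"ztop",np.percentile(w[:,2],90).round(4),len(w))
    return Q,hsv
if __name__=="__main__":
    for n in sys.argv[1:]: print(n); go(np.load(f"pics/{n}.npy",allow_pickle=True).item())
E
python3 clamp.py wrist7 side7
python3 - <<'E'
from clamp import *
d=np.load("pics/wrist7.npy",allow_pickle=True).item(); 
u=np.array([np.cos(.1845),np.sin(.1845)])
for a in (229,292): print("rear",px(d,a,99,.112)[:2]@u)
print("edge",px(d,154,200,.07),px(d,366,200,.07),px(d,226,175,.082),px(d,294,175,.082))
ray,P=cloud(d); c,s=u; M=np.array([[c,s,0],[-s,c,0],[0,0,1]]); Q=(P-np.array([.5535,-.1445,.07]))@M.T
for p in [(112,34),(120,34),(128,34),(150,28),(160,35),(175,30),(190,32),(205,32),(222,31),(245,36)]: print(p,Q[p[1],p[0]].round(4))
E
```

```text
wrist7
grip n 1867 mean [0.0304 0.162  0.1213] dir [0.004 0.711 0.703] elev 0.78
 y 0.135 x 0.0253 0.0374 ztop 0.1006 92
 y 0.145 x 0.0235 0.0384 ztop 0.1092 355
 y 0.155 x 0.0232 0.0384 ztop 0.1193 385
 y 0.165 x 0.0236 0.0385 ztop 0.1297 420
 y 0.175 x 0.0234 0.0386 ztop 0.1394 428
 y 0.185 x 0.0236 0.0379 ztop 0.142 187
side7
grip n 38 mean [0.0276 0.1599 0.121 ] dir [0.004 0.718 0.696] elev 0.77
 y 0.145 x 0.0241 0.0303 ztop 0.1127 10
 y 0.155 x 0.024 0.0304 ztop 0.1226 10
 y 0.165 x 0.0258 0.0309 ztop 0.1295 8
 y 0.175 x 0.0251 0.031 ztop 0.1407 10
rear 0.4927814839474274
rear 0.4929414144386582
edge [ 0.38472625 -0.04037396  0.07      ] [ 0.43405121 -0.30254316  0.07      ] [ 0.43646519 -0.12523907  0.082     ] [ 0.45130333 -0.20399606  0.082     ]
(112, 34) [0.0313 0.1292 0.083 ]
(120, 34) [0.0313 0.1225 0.0819]
(128, 34) [0.0328 0.1189 0.073 ]
(150, 28) [0.0401 0.1029 0.0595]
(160, 35) [0.035  0.0959 0.0528]
(175, 30) [0.0402 0.0825 0.0479]
(190, 32) [0.0362 0.0662 0.0573]
(205, 32) [0.034  0.0505 0.0679]
(222, 31) [0.0305 0.0331 0.0886]
(245, 36) [0.0297 0.0147 0.0713]
```

Rack's rear edge is square (both ends 0.4928/0.4929). Grip centre is at x 31 mm, sloping 0.775 rad; I'll move above the 85 mm point and lower close.

Call:
send_rows --increments '[{"slide":[0.03,-0.035,0],"yaw":0,"hand":1},{"slide":[0.06,-0.07,0],"yaw":0,"hand":1},{"slide":[0.09,-0.105,0],"yaw":0,"hand":1},{"slide":[0.12,-0.14,0],"yaw":0,"hand":1},{"slide":[0.1275,-0.1455,0],"yaw":0,"hand":1},{"slide":[0.1275,-0.1455,0.03],"yaw":0,"hand":1},{"slide":[0.1275,-0.1455,0.06],"yaw":0,"hand":1},{"slide":[0.1275,-0.1455,0.076],"yaw":0,"hand":1},{"slide":[0.1275,-0.1455,0.076],"yaw":0,"hand":1}]'

```text
time_s: 13.12
tcp_pos: [0.5559, 0.0074, 0.2141]
tcp_rot: [-3.128, -0.291, 0.004]
contact_force: [-0.0, -0.2, 0.5]
gripper_width: -0.002
```

```bash
python3 - <<'E'
from h import *
d=arm.read_camera("wrist"); np.save("pics/wrist8.npy",d,allow_pickle=True); cv2.imwrite("pics/wrist8.png",d["image"][...,::-1])
s=arm.state();print(s["tcp_pos"],s["contact_force"]); a=.1845;c,n=np.cos(a),np.sin(a)
print(np.array([[c,n,0],[-n,c,0],[0,0,1]])@(s["tcp_pos"]-[.5535,-.1445,.07]))
E
python3 clamp.py wrist8
```

```text
[0.55637828 0.00749836 0.21542925] [ 1.32933676 -0.31475566  0.1916769 ]
[0.0307143  0.14889062 0.14542925]
wrist8
grip n 2436 mean [0.0354 0.1663 0.1243] dir [-0.02   0.723  0.691] elev 0.763
 y 0.135 x 0.0303 0.0386 ztop 0.1007 39
 y 0.145 x 0.0277 0.0411 ztop 0.1091 363
 y 0.155 x 0.0274 0.0413 ztop 0.1193 438
 y 0.165 x 0.0271 0.0411 ztop 0.1293 489
 y 0.175 x 0.0272 0.0412 ztop 0.1394 622
 y 0.185 x 0.0265 0.0413 ztop 0.142 468
 y 0.195 x 0.0317 0.0374 ztop 0.1393 17
```

View pics/wrist8.png

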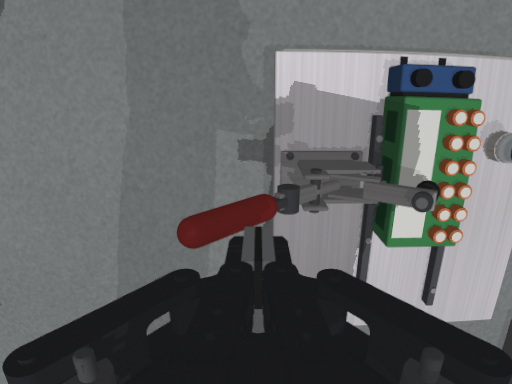

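Close view: grip from (180,232) to (278,205), fingers shut behind it, rack front flush with the stop face at (430,96). Grip centre is 3 mm farther in x; correct and descend to contact.

Call:
send_rows --increments '[{"slide":[0.0035,0,0],"yaw":0,"hand":1},{"slide":[0.0035,0,0.01],"yaw":0,"hand":1},{"slide":[0.0035,0,0.016],"yaw":0,"hand":1},{"slide":[0.0035,0,0.018],"yaw":0,"hand":1},{"slide":[0.0035,0,0.02],"yaw":0,"hand":1},{"slide":[0.0035,0,0.022],"yaw":0,"hand":1}]'

```text
time_s: 13.92
tcp_pos: [0.5602, 0.0085, 0.1933]
tcp_rot: [3.128, 0.292, 0.0]
contact_force: [0.0, -0.7, -1.1]
gripper_width: -0.005
```

Call:
send_rows --increments '[{"slide":[0,-0.0005,0.001],"yaw":0,"hand":1},{"slide":[0,-0.0015,0.002],"yaw":0,"hand":1},{"slide":[0,-0.0025,0.003],"yaw":0,"hand":1}]'

```text
time_s: 14.3
tcp_pos: [0.5597, 0.011, 0.1903]
tcp_rot: [3.128, 0.292, 0.0]
contact_force: [-0.1, -0.2, 0.9]
gripper_width: 0.002
```

Call:
send_rows --increments '[{"slide":[0,-0.001,0.001],"yaw":0,"hand":1},{"slide":[0,-0.002,0.002],"yaw":0,"hand":1},{"slide":[0,-0.003,0.003],"yaw":0,"hand":1}]'

```text
time_s: 14.68
tcp_pos: [0.5593, 0.0137, 0.1876]
tcp_rot: [3.128, 0.292, 0.001]
contact_force: [0.9, -3.2, 4.2]
gripper_width: -0.0
```

Contact. Follow the arc in small stages.

Call:
send_rows --increments '[{"slide":[0,-0.0015,0.002],"yaw":0,"hand":1},{"slide":[0,-0.003,0.004],"yaw":0,"hand":1},{"slide":[0,-0.0045,0.006],"yaw":0,"hand":1}]'

```text
time_s: 15.05
tcp_pos: [0.5584, 0.0189, 0.1817]
tcp_rot: [-3.127, -0.292, -0.001]
contact_force: [-0.5, 0.3, 6.6]
gripper_width: -0.001
```

Call:
send_rows --increments '[{"slide":[0,-0.0015,0.002],"yaw":0,"hand":1},{"slide":[0,-0.003,0.004],"yaw":0,"hand":1},{"slide":[0,-0.0045,0.006],"yaw":0,"hand":1},{"slide":[0,-0.006,0.008],"yaw":0,"hand":1}]'

```text
time_s: 15.55
tcp_pos: [0.5572, 0.0249, 0.1736]
tcp_rot: [-3.127, -0.292, -0.001]
contact_force: [-0.4, 0.2, 6.3]
gripper_width: 0.004
```

Call:
send_rows --increments '[{"slide":[0,-0.001,0.002],"yaw":0,"hand":1},{"slide":[0,-0.002,0.004],"yaw":0,"hand":1},{"slide":[0,-0.003,0.006],"yaw":0,"hand":1},{"slide":[0,-0.004,0.008],"yaw":0,"hand":1}]'

```text
time_s: 16.05
tcp_pos: [0.5566, 0.029, 0.1658]
tcp_rot: [-3.126, -0.293, -0.002]
contact_force: [-0.1, 0.8, 7.9]
gripper_width: 0.002
```

Call:
send_rows --increments '[{"slide":[0,-0.001,0.002],"yaw":0,"hand":1},{"slide":[0,-0.002,0.004],"yaw":0,"hand":1},{"slide":[0,-0.003,0.006],"yaw":0,"hand":1},{"slide":[0,-0.0038,0.008],"yaw":0,"hand":1}]'

```text
time_s: 16.55
tcp_pos: [0.5559, 0.0327, 0.1581]
tcp_rot: [-3.126, -0.293, -0.002]
contact_force: [-1.8, 2.3, 9.9]
gripper_width: 0.003
```

Call:
send_rows --increments '[{"slide":[0,-0.0008,0.002],"yaw":0,"hand":1},{"slide":[0,-0.0015,0.004],"yaw":0,"hand":1},{"slide":[0,-0.0022,0.006],"yaw":0,"hand":1},{"slide":[0,-0.0029,0.008],"yaw":0,"hand":1}]'

```text
time_s: 17.05
tcp_pos: [0.5553, 0.0357, 0.15]
tcp_rot: [-3.126, -0.293, -0.002]
contact_force: [-1.2, 2.8, 8.0]
gripper_width: 0.003
```

Call:
send_rows --increments '[{"slide":[0,-0.0006,0.0015],"yaw":0,"hand":1},{"slide":[0,-0.0012,0.003],"yaw":0,"hand":1},{"slide":[0,-0.0016,0.0045],"yaw":0,"hand":1}]'

```text
time_s: 17.42
tcp_pos: [0.555, 0.0371, 0.1453]
tcp_rot: [-3.126, -0.293, -0.001]
contact_force: [-0.5, 1.3, 6.8]
gripper_width: -0.001
```

Call:
send_rows --increments '[{"slide":[0,-0.0002,0.0012],"yaw":0,"hand":1},{"slide":[0,-0.0004,0.0025],"yaw":0,"hand":1},{"slide":[0,-0.0006,0.0037],"yaw":0,"hand":1}]'

```text
time_s: 17.8
tcp_pos: [0.5548, 0.0378, 0.1413]
tcp_rot: [-3.126, -0.293, -0.001]
contact_force: [-0.2, 2.0, 5.3]
gripper_width: -0.004
```

Call:
send_rows --increments '[{"slide":[0,-0.0002,0.001],"yaw":0,"hand":1},{"slide":[0,-0.0003,0.002],"yaw":0,"hand":1}]'

```text
time_s: 18.05
tcp_pos: [0.5547, 0.038, 0.1392]
tcp_rot: [-3.126, -0.293, -0.001]
contact_force: [-0.5, 2.1, 5.5]
gripper_width: 0.0
```

Call:
send_rows --increments '[{"slide":[0,-0.0001,0.0008],"yaw":0,"hand":1},{"slide":[0,-0.0002,0.0016],"yaw":0,"hand":1}]'

```text
time_s: 18.3
tcp_pos: [0.5547, 0.0376, 0.1374]
tcp_rot: [-3.128, -0.292, -0.0]
contact_force: [-0.3, 1.6, 3.8]
gripper_width: -0.001
```

Call:
send_rows --increments '[{"slide":[0,0,0.0008],"yaw":0,"hand":1},{"slide":[0,0,0.0016],"yaw":0,"hand":1}]'

```text
time_s: 18.55
tcp_pos: [0.5547, 0.0374, 0.1358]
tcp_rot: [-3.128, -0.292, 0.0]
contact_force: [0.2, 2.8, 3.8]
gripper_width: -0.002
```

Call:
send_rows --increments '[{"slide":[0,0,0.0007],"yaw":0,"hand":1},{"slide":[0,0,0.0013],"yaw":0,"hand":1}]'

```text
time_s: 18.8
tcp_pos: [0.5547, 0.0373, 0.1344]
tcp_rot: [3.128, 0.292, -0.0]
contact_force: [-0.0, 2.9, 2.7]
gripper_width: 0.002
```

Call:
send_rows --increments '[{"slide":[0,0,0.0006],"yaw":0,"hand":1},{"slide":[0,0,0.0012],"yaw":0,"hand":1}]'

```text
time_s: 19.05
tcp_pos: [0.5547, 0.0374, 0.1333]
tcp_rot: [3.128, 0.292, -0.0]
contact_force: [-0.1, 2.7, 2.9]
gripper_width: 0.001
```

Call:
send_rows --increments '[{"slide":[0,0,0.0005],"yaw":0,"hand":1},{"slide":[0,0,0.001],"yaw":0,"hand":1}]'

```text
time_s: 19.3
tcp_pos: [0.5547, 0.0374, 0.1323]
tcp_rot: [-3.128, -0.292, 0.0]
contact_force: [-0.4, 3.9, 3.0]
gripper_width: 0.0
```

Call:
send_rows --increments '[{"slide":[0,0,0.0005],"yaw":0,"hand":1},{"slide":[0,0,0.001],"yaw":0,"hand":1}]'

```text
time_s: 19.55
tcp_pos: [0.5548, 0.0374, 0.1319]
tcp_rot: [3.128, 0.292, 0.001]
contact_force: [-1.8, 1.9, 8.9]
gripper_width: 0.0
```

Call:
send_rows --increments '[{"slide":[0,0,0.0005],"yaw":0,"hand":1},{"slide":[0,0,0.001],"yaw":0,"hand":1}]'

```text
time_s: 19.8
tcp_pos: [0.5549, 0.0374, 0.1318]
tcp_rot: [3.128, 0.292, 0.003]
contact_force: [-4.5, 2.2, 13.7]
gripper_width: -0.001
```

```bash
python3 - <<'E'
from h import *
c=[]
for n,(r0,r1,a0,a1) in dict(wrist=(130,330,100,400),side=(150,230,220,340)).items():
    d=arm.read_camera(n); np.save(f"pics/{n}9.npy",d,allow_pickle=True); c.append(cv2.resize(d["image"][r0:r1,a0:a1,::-1],(600,300 if n=="wrist" else 300)))
cv2.imwrite("pics/c9.png",np.vstack(c)); print(arm.state()["contact_force"])
E
python3 clamp.py wrist9
```

```text
[-3.81349281  2.90890174 12.251969  ]
wrist9
grip n 2139 mean [0.0359 0.1933 0.0589] dir [-0.029  1.     0.001] elev 0.001
 y 0.155 x 0.0268 0.041 ztop 0.0621 285
 y 0.165 x 0.0275 0.0416 ztop 0.0621 289
 y 0.175 x 0.0386 0.0409 ztop 0.0579 9
 y 0.185 x 0.0383 0.0412 ztop 0.0581 53
 y 0.195 x 0.0261 0.0415 ztop 0.0614 391
 y 0.205 x 0.0259 0.0412 ztop 0.0615 579
 y 0.215 x 0.0261 0.0411 ztop 0.0612 504
 y 0.225 x 0.0317 0.0379 ztop 0.059 29
```

View pics/c9.png

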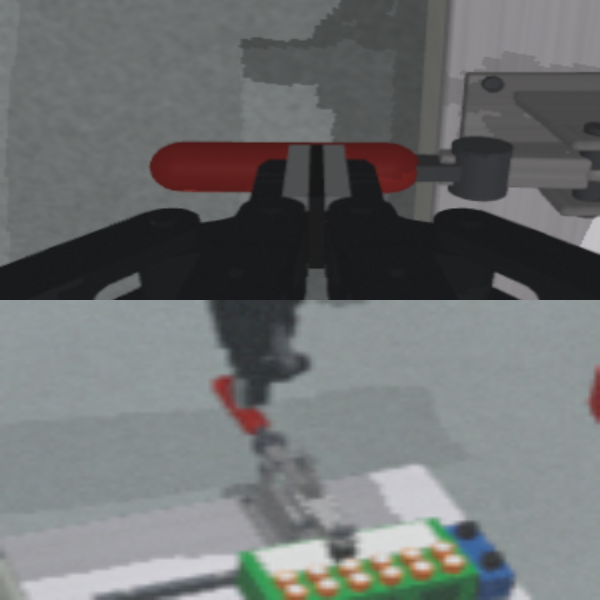

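Hard stop reached: force jumped from 3 to 13.7 N with no further motion, the grip is level (turned 0.77 rad), pad on the strip at crop (343,545). Let go and withdraw upwards.

Call:
send_rows --increments '[{"slide":[0,0,-0.004],"yaw":0,"hand":1},{"slide":[0,0,-0.02],"yaw":0,"hand":1},{"slide":[0,0,-0.06],"yaw":0,"hand":1},{"slide":[0,0,-0.12],"yaw":0,"hand":1},{"slide":[-0.06,0.03,-0.16],"yaw":0,"hand":1},{"slide":[-0.11,0.06,-0.16],"yaw":0,"hand":1},{"slide":[-0.16,0.09,-0.16],"yaw":0,"hand":1},{"slide":[-0.16,0.09,-0.16],"yaw":0,"hand":1},{"slide":[-0.16,0.09,-0.16],"yaw":0,"hand":1}]'

```text
time_s: 21.02
tcp_pos: [0.4142, -0.081, 0.2911]
tcp_rot: [3.128, 0.29, 0.002]
contact_force: [-0.2, -0.1, -0.5]
gripper_width: 0.0
```

```bash
python3 gap.py top10 | sed 's/(0.59.*(0.606/(0.606/'|grep -v ^0
python3 - <<'E'
from h import *
d=arm.read_camera("wrist"); np.save("pics/wrist10.npy",d,allow_pickle=True); cv2.imwrite("pics/wrist10.png",d["image"][...,::-1])
s=arm.state();print(s["time_s"],s["tcp_pos"],s["contact_force"])
E
python3 clamp.py wrist10
```

```text
[-0.07704194 -0.38705665  0.29190453]
now [(0.606, 155, 154, 151), (0.608, 155, 154, 150), (0.61, 153, 154, 149), (0.612, 142, 147, 140), (0.614, 121, 134, 121), (0.616, 91, 118, 95), (0.618, 61, 103, 69), (0.62, 42, 92, 54), (0.622, 32, 80, 47), (0.624, 25, 66, 49), (0.626, 22, 53, 59), (0.628, 21, 45, 69), (0.63, 20, 42, 72), (0.632, 20, 39, 68), (0.634, 19, 35, 59), (0.636, 19, 32, 54), (0.638, 20, 32, 51), (0.64, 21, 33, 53), (0.642, 26, 38, 60), (0.644, 38, 49, 72), (0.646, 61, 68, 86), (0.648, 88, 90, 102), (0.65, 105, 105, 111), (0.652, 106, 106, 108), (0.654, 98, 98, 100), (0.656, 88, 90, 90), (0.658, 82, 84, 84), (0.66, 81, 83, 83), (0.662, 80, 83, 83)]
21.125 [ 0.41479182 -0.0802749   0.29030027] [ 0.43307721 -0.13005797  0.1687476 ]
wrist10
grip n 969 mean [0.0285 0.1868 0.06  ] dir [ 0.021  1.    -0.006] elev -0.006
 y 0.155 x 0.0237 0.0335 ztop 0.0618 94
 y 0.165 x 0.0233 0.0332 ztop 0.0626 127
 y 0.175 x 0.0235 0.0336 ztop 0.0623 152
 y 0.185 x 0.0232 0.0342 ztop 0.0621 156
 y 0.195 x 0.023 0.0345 ztop 0.0618 155
 y 0.205 x 0.0233 0.035 ztop 0.0619 148
 y 0.215 x 0.023 0.0357 ztop 0.0613 136
```

View pics/wrist10.png

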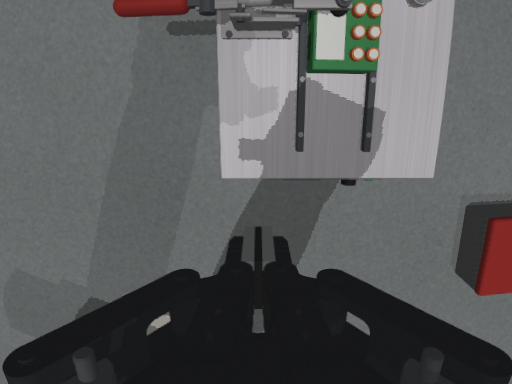

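Handle stays down, rack and stop are unmoved after release, and the arm is clear. Handing in.

```bash
python3 -c "
from rig import arm
print(arm.finish_job())"
```

```text
the job is handed in; nothing more can be done
None
```

The green rack is against the blue stop, the clamp is closed on its own stop, and I handed the job in at about 21 s with the arm clear. The hand-in reports no verdict.

- **Rack:** I pushed it at the middle of its rear face. It slid at about 3–4 N. At the stop the arm stalled and the push peaked at about 10 N, so an estimated 6–7 N reached the stop.
- **Stop and squareness:** The stop's edges in the top camera are the same before and after, so I saw no shift. The two ends of the rack's rear edge agree to 0.2 mm. Any spring-back when I let go is below about 0.3 mm, which is the limit of what the images can show.
- **Clamp:** I pressed the red handle along its arc. Force rose to about 10 N, fell to about 4 N past centre, then jumped to about 14 N with no more movement at its fixed stop. The grip turned about 0.77 rad in all and stayed level after I let go.
- **Pad and surroundings:** The side view shows the pad on the rack's white strip, but I did not measure its holding force. The arm met only the rack and the handle, and no forces suggested otherwise. I did not measure the other objects again.

No check failed. The one disagreement was in the clamp's x position, where the camera views differed by 3–4 mm, so I corrected it before pressing.

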